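# Index the reagent rotor of a slide stainer and load a fresh pack

## Robot

A 7-joint arm with a two-finger parallel gripper is mounted at the origin on the work surface. World frame = base frame: x ahead of the robot, y to its left, z up, the work surface at z = 0. Lengths are in m, angles in rad, forces in N, time in s.
With the tool pointing down it reaches from about 0.4 to 0.85 m from the base axis. Payload 4.5 kg.
Tool frame: the origin (TCP) lies on the centre line of the jaws, within the pads' length; the fingertips stand 14 mm ahead of it and the grasp point (between the pads) lies 5 mm behind it (manip.tips_ahead is the distance from the TCP to the fingertips, in m); z points along the fingers, y is the line along which they close (so a half turn about z gives the same grasp; the last joint's range is limited). The gripper opens to 88 mm and grips with 3 to 60 N. Pads are 18 mm wide; open, the fingers measure 123 mm over their backs; the gripper's body (75 mm by 187 mm) begins 45 mm behind the grasp point.
Start: joints at [-1.104, 0.689, -0.195, 1.565, 0.157, 0.902, -0.215], TCP at [0.262, 0.567, 0.253] pointing down, gripper open.
Joint ranges: [-3.01, 3.01], [-0.46, 2.08], [-1.47, 1.51], [0.13, 2.56], [-1, 4.14], [0.04, 2.09], [-2.66, 2.66]. Speed limits (rad/s): [2.57, 2.57, 3.14, 3.14, 3.14, 3.14, 3.14].

## Interface

Orientations are given as a unit quaternion [x, y, z, w].
In Python, from station import manip gives the robot as it stands. The module is installed in compiled form; this text tells all that it offers.
- The arm moves only by the tool move_arm, never from a script. Its argument "commands" is a list of rows, each a list of 3 entries, a list of its own where there are three numbers: the turn, a rotation vector about the world's x, y, z in rad, then the shift along the world's x, y, z in m, then the opening, from 0 (shut) to 1 (fully open). A call has 1 to 10 rows; each row shifts and turns the commanded pose from where the row before left it; what a row does not reach is not made up. A row lasts 1/12 s, in which the tool goes at most 41.7 mm and 7.16 degrees, less where a joint would pass 70% of its speed; a pose out of reach is approached as far as the arm can. A call is refused whole if a number of a shift passes 0.0417 or a number of a turn 0.125, either way. A call with a gripper value outside its range is refused whole. The fingers move at their own pace and stop on an object; "squeeze" is the grip in N (left out, the last holds). Time passes only in rows, so rows that do not move let the fingers close. It gives the time, the measured TCP pose, the force, the opening and the grip force at its end, in the units of the state.
- manip.state(): the state, without advancing time (a new reading comes with each control period).
- manip.snapshot(name): name is "scene" or "top"; returns a dict with "image" (420x560x3 uint8, blue, green, red), "z_map" (420x560 float32, m along the optical axis (not along the pixel's ray), 0 where there is no reading), "intrinsics" (3x3 intrinsics, pixels), "R" (3x3) and "t" (3): a world point X has camera coordinates R X + t. Camera axes: x right, y down, z forward; pixel columns grow to the right and rows downward; lengths in m; the calibration is good to about 2 mm. A picture is of the moment at which its call begins.
- manip.job_done(): hands the job in; it is judged then, once.
Trained networks look in a picture, given as the dict that the camera call returned (one of the last four; its "shot" number tells which), for a name from the list of things; names that differ only in an ending like _2 or _b are one class to them, and where a whole thing is asked for, a point or a joint stands for the part that bears it (a point fixed in the world has none). Each returns a list of dicts, best first, with "score" (0 to 1); they miss things now and then, are a little off and sometimes report something else, mostly with a low value. They report only what shows in the picture. A call takes as long as a camera call.
- manip.search_frame(query, picture): "rect" ([centre column, centre row, width, height] as shares, 0 to 1, of the picture: columns of its width, rows of its height, round what is visible of it).
- manip.outline_of(query, picture): "pixels" (420x560 bool, what is visible of it) and "rect" ([centre column, centre row, width, height] as shares, 0 to 1, of the picture: columns of its width, rows of its height, round what is visible of it).
- manip.pinpoint(query, picture): "point" ([column, row] as shares, 0 to 1, of the picture: columns of its width, rows of its height: a listed point, or the origin of a listed thing).
The state is a dict: "t": time; "joint_pos": joint angles; "qvel": joint speeds; "joint_torque": joint torques, N m; "position": TCP position; "tcp_rot": TCP orientation; "contact_force": force on the tool from outside, world axes, zero at the start; "ft_torque": the same for the moment, N m; "opening": finger opening in m; "gripper_force": force on a finger pad.
Only numpy, scipy, OpenCV 4.12 (cv2) and the standard library are available. Lean on these libraries where they do the work, as an engineer would, in place of code of your own. Each camera call takes 0.05 s, during which the arm holds its last target. There are 200 camera calls.

## Task

On the slide stainer, turn the reagent rotor clockwise (seen from above) one click at a time, letting it settle at every click, until the fifth bay stands at the yellow loading gate, without running past it; the red-marked home bay counts as the first, and the count goes anticlockwise round the rotor. Then carry the blue-tabbed reagent pack upright to that bay and lower it gently, narrow nose towards the hub, until it sits fully home on the bay floor, leaving it released and the rotor still in its click. Leave the orange-tabbed pack and the other things on the board where they are.

Things in the scene. Friction and masses are not known exactly. Their poses are not given: they have to be found in the camera images.
- stainer: bench slide stainer, white, fixed: housing 370 x 370 mm, 60 mm high, rotor open on top. Origin on the table under the rotor axis; x from the gate (robot side) to the rear. Yellow gate bracket with pointer at x = -181 mm, its posts 102 mm high; a 200 mm high module (probe arm to 290 mm) along the -y side beyond y = -190 mm; rear housing 113 mm high from x = 185 mm.
- rotor (a joint): angle of the reagent rotor (330 mm disc, ten bays), rad, growing clockwise from above; 0 with the red home bay at the gate. A sprung roller holds it in a click every 0.6283 rad; leaving a click takes about 0.45 N m, and past half way it runs into the next. Clockwise clicks bring bays 2, 3, 4, 5 to the gate in turn: bay five stands there at 2.513. Turns both ways, no stops.
- hub_grip (a point): middle of the turning grip on the rotor axis, 185 mm above the table: black bar 90 mm long, 16 mm thick, from 170 to 200 mm high, across the hub drum (46 mm radius). Frame turns with the rotor; the bar lies along its x, which is the stainer's x at rotor angle 0. Packs in the bays are 160 mm high, their tabs 190 mm high and 80 mm or more from the axis.
- gate (a point): the loading place: centre of the floor of whichever bay stands at the gate, 103 mm from the rotor axis towards the robot, 90 mm above the table; axes as the stainer's.
- home_bay (a point): centre of the floor of the home bay (bay one), marked by a red plate on the rim and holding a red-tabbed pack; turns with the rotor.
- bay5 (a point): centre of the floor of bay five, empty; turns with the rotor. Pocket in the outline of the blue-tabbed pack, 2.5 mm play all round, walls 30 mm high with a lip flared outward (to 36 mm), floor 90 mm above the table, narrow end to the hub. Bay eight, same outline, is empty too; bay nine is an empty slim pocket.
- pack: fresh reagent pack, loose, upright on the board, light grey, blue tab and cap: 95 mm long, body 70 mm high; broad part 42 mm wide from x = -47.5 to 5 mm, nose 24 mm wide to x = 47.5 mm. Origin: centre of its underside; nose at +x. Cap 20 mm across, 12 mm high at x = -36 mm. 140 to 280 g. In the bay at the gate its x points to the hub, along the stainer's x.
- pack_grip (a point): grip point on the pack's blue finger tab, 88 mm above the pack's underside, at pack x = -6 mm: the tab is 36 mm long along x, 14 mm thick along y, from 70 to 100 mm above the underside.
- slim_pack: slim reagent pack, orange tab, loose bystander standing on the board: 108 x 24 x 62 mm, tab to 86 mm. Origin under its centre.
- amber_jar: small amber glass jar with black cap, loose bystander on the board: 44 mm across, 85 mm high. Origin under its centre.
- cassette_a: white tissue cassette lying on the board, 41 x 28 x 6 mm. Origin under its centre.
- cassette_b: green tissue cassette lying on the board, 41 x 28 x 6 mm. Origin under its centre.
- board: green-grey dissecting board, fixed, 260 x 290 mm, 12 mm thick; the pack, slim pack, jar and cassettes stand on it. Origin under its centre.

How it is judged:
By the outcome, as a careful person would: the job done as asked, in the order asked, and still so for the second after the job is handed in, with the robot touching nothing.
It also fails if it takes over 72 s, if anything falls off the work surface, if the arm or the gripper's body presses on something with over 40 N, if the wrist force passes 120 N, or if a joint passes its speed limit or range.

## Working session

There is one attempt and no reset: what is moved stays moved. The work goes in short steps, Python scripts to look and compute and a tool call to move; the robot and the scene stay as the last step left them, time stands still between calls to the robot, and variables do not carry over. Pictures are saved under pics/ and viewed, at most 10 in all, crops included, and the job is handed in when it is done.

Besides the shell and the picture viewer there is one more tool, called by a JSON object that holds its "name" and its "arguments", one argument or row to a line. move_arm: Moves the arm, as the interface text tells. Its arguments: {"type":"object","properties":{"commands":{"type":"array","items":{"type":"array"}},"squeeze":{"type":"number"}},"required":["commands"]}

```bash
mkdir -p pics; cat > h.py <<'E'
import numpy as np, cv2
from station import manip
def deproj(p,u,v,z):
    K=p["intrinsics"];R=p["R"];t=p["t"]
    c=np.array([(u-K[0,2])/K[0,0]*z,(v-K[1,2])/K[1,1]*z,z]); return R.T@(c-t)
def atz(p,u,v,h):
    K=p["intrinsics"];R=p["R"];t=p["t"]
    o=-R.T@t; d=R.T@np.array([(u-K[0,2])/K[0,0],(v-K[1,2])/K[1,1],1]); return o+d*(h-o[2])/d[2]
def cloud(p):
    K=p["intrinsics"];z=p["z_map"];v,u=np.mgrid[:420,:560]
    c=np.stack([(u-K[0,2])/K[0,0]*z,(v-K[1,2])/K[1,1]*z,z],-1)
    return (c-p["t"])@p["R"]
def pt(q,p):
    return [(np.round(np.array(r["point"])*[560,420],1),round(r["score"],2)) for r in manip.pinpoint(q,p)[:2]]
E
python3 - <<'E'
from h import *
s=manip.state();print({k:np.round(v,3) for k,v in s.items()})
for n in("top","scene"):
    p=manip.snapshot(n);cv2.imwrite(f"pics/{n}0.png",p["image"]);C=cloud(p)
    print(n,np.round(-p["R"].T@p["t"],3))
    for q in("stainer","hub_grip","gate","home_bay","bay5","pack","pack_grip","slim_pack","amber_jar","board"):
        for uv,sc in pt(q,p):
            u,v=uv.round().astype(int);print(q,uv,sc,C[min(max(v,0),419),min(max(u,0),559)].round(3), [atz(p,*uv,h).round(3)[:2] for h in {"hub_grip":[.185],"gate":[.09],"home_bay":[.09],"bay5":[.09],"pack":[.012],"pack_grip":[.1]}.get(q,[0])])
E
```

```text
{'t': np.float64(0.0), 'joint_pos': array([-1.104,  0.69 , -0.194,  1.566,  0.157,  0.902, -0.215]), 'qvel': array([-0.   ,  0.001, -0.001,  0.   , -0.001,  0.001,  0.001]), 'joint_torque': array([-0.0000e+00, -5.2757e+01, -1.2670e+00, -1.5344e+01, -5.3000e-02,
        6.0000e-03,  0.0000e+00]), 'position': array([0.262, 0.567, 0.252]), 'tcp_rot': array([ 0.215,  0.977, -0.001, -0.   ]), 'contact_force': array([-0.57 , -0.233,  0.172]), 'ft_torque': array([ 0.001, -0.013,  0.003]), 'gripper_force': np.float64(0.0), 'opening': np.float64(0.088)}
top [0.456 0.099 1.151]
stainer [383.  201.9] 0.89 [ 0.581 -0.155  0.151] [array([ 0.601, -0.194])]
hub_grip [405.3 188.7] 0.72 [ 0.601 -0.189  0.199] [array([ 0.604, -0.194])]
gate [179.9 237.2] 0.74 [0.519 0.295 0.01 ] [array([0.514, 0.282])]
gate [386.1 242.8] 0.59 [ 0.494 -0.156  0.161] [array([ 0.498, -0.175])]
home_bay [397.8 239.4] 0.65 [ 0.504 -0.189  0.136] [array([ 0.505, -0.201])]
home_bay [158.  244.7] 0.56 [0.498 0.333 0.072] [array([0.498, 0.329])]
bay5 [415.9 155.4] 0.89 [ 0.696 -0.25   0.09 ] [array([ 0.695, -0.25 ])]
pack [211
[... 534 characters left out ...]
 [162.2 160.7] 0.77 [ 0.622 -0.188  0.2  ] [array([ 0.599, -0.21 ])]
gate [409.3 283.9] 0.55 [0.53  0.344 0.029] [array([0.603, 0.355])]
gate [359.4 259.9] 0.31 [0.535 0.237 0.049] [array([0.585, 0.252])]
bay5 [124.6 211. ] 0.89 [ 0.753 -0.175  0.152] [array([ 0.688, -0.253])]
pack [361.4 260.8] 0.98 [0.537 0.242 0.05 ] [array([0.489, 0.229])]
pack [412.2 280.6] 0.31 [0.539 0.35  0.046] [array([0.496, 0.344])]
pack_grip [362.3 223. ] 0.87 [0.494 0.22  0.112] [array([0.477, 0.216])]
slim_pack [409.4 283.8] 0.77 [0.53  0.344 0.029] [array([0.495, 0.339])]
amber_jar [376.9 314.5] 0.73 [0.647 0.318 0.033] [array([0.614, 0.311])]
board [382.  286.4] 0.9 [0.642 0.316 0.097] [array([0.532, 0.292])]
```

View pics/top0.png

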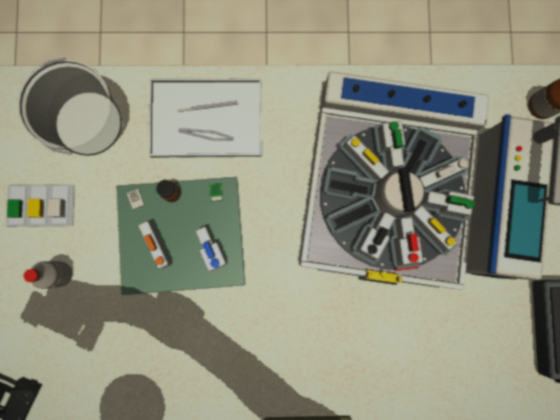

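View pics/scene0.png

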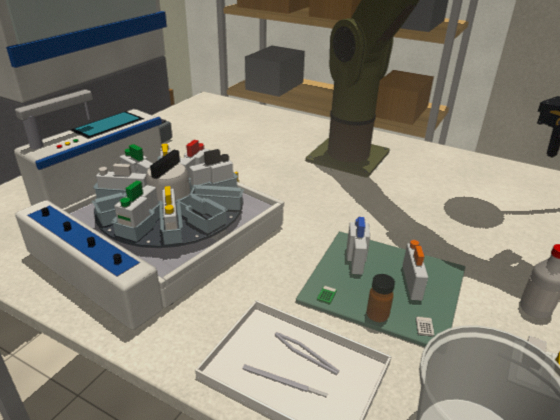

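The top view shows the stainer at the right: hub bar at (404,189), gate (383,277), red bay (411,250) one click before the gate, and bay 5 (416,150), empty. The blue pack is at (210,248) and the orange one at (153,245). From here it takes five clicks clockwise.

```bash
cat > m.py <<'E'
from h import *
def rect(P): 
    r=cv2.minAreaRect(P[:,:2].astype(np.float32)*1000); b=cv2.boxPoints(r)/1000
    e=[b[1]-b[0],b[2]-b[1]]; e=max(e,key=np.linalg.norm)
    return np.array(r[0])/1000, np.array(r[1]), np.degrees(np.arctan2(e[1],e[0]))%180
def near(P,c,r): return np.linalg.norm(P[...,:2]-c,axis=-1)<r
def bar(p):
    C=cloud(p); m=near(C,[.603,-.192],.06)&(C[...,2]>.19)&(p["image"].max(-1)<70)
    return rect(C[m])
E
python3 - <<'E'
from m import *
p=manip.snapshot("top");C=cloud(p);im=p["image"];hsv=cv2.cvtColor(im,cv2.COLOR_BGR2HSV)
print("bar",bar(p))
y=(hsv[...,0]>18)&(hsv[...,0]<35)&(hsv[...,1]>150)&near(C,[.42,-.15],.08);print("gate",y.sum(),C[y].mean(0),rect(C[y]))
r=((hsv[...,0]<8)|(hsv[...,0]>172))&(hsv[...,1]>150)&near(C,[.603,-.192],.2);print("red",r.sum(),C[r&(C[...,2]<.15)].mean(0))
b=(hsv[...,0]>100)&(hsv[...,0]<128)&(hsv[...,1]>120)&near(C,[.49,.22],.07);print("blue",b.sum());
for lo,hi in((.075,.098),(.1,.13)): q=b&(C[...,2]>lo)&(C[...,2]<hi);print(q.sum(),C[q].mean(0) if q.any() else 0,rect(C[q]) if q.sum()>4 else 0)
k=near(C,[.49,.22],.07)&(C[...,2]>.07);print("pack",rect(C[k]),C[k][:,2].max())
k=near(C,[.49,.22],.07)&(C[...,2]>.076)&(C[...,2]<.088);print("packtop",rect(C[k]))
k=near(C,[.603,-.192],.168)&(C[...,2]>.15)&(C[...,2]<.2);
big=cv2.resize(im[100:300,290:490],(600,600),interpolation=cv2.INTER_CUBIC);pk=cv2.resize(im[215:285,180:250],(200,200),interpolation=cv2.INTER_CUBIC);big=np.hstack([big,np.vstack([pk,np.zeros((400,200,3),np.uint8)])]);cv2.imwrite("pics/c1.png",big)
np.set_printoptions(linewidth=200)
for mm,n in((im[...,0]>0,'house'),):
    k=near(C,[.603,-.192],.28)&(C[...,2]>.05)&(C[...,2]<.066)&(C[...,0]<.7)
    print(n,rect(C[k]))
E
```

```text
bar (array([ 0.60283606, -0.19405331]), array([89.33210754, 15.44533062]), np.float32(5.364435))
gate 309 [ 0.42357205 -0.16697063  0.08170509] (array([ 0.42454578, -0.16599193]), array([73.33860779, 22.12303925]), np.float32(81.30525))
red 202 [ 0.441641   -0.20810885  0.11584535]
blue 137
44 [0.45796749 0.20547877 0.09439074] (array([0.45797092, 0.20595036]), array([13.55271626, 15.25686359]), np.float32(179.3794))
91 [0.48580313 0.21688581 0.11238912] (array([0.48596344, 0.21678949]), array([34.37902451, 12.68284035]), np.float32(24.733553))
pack (array([0.49129419, 0.21922427]), array([94.91021729, 41.64593506]), np.float32(23.553595)) 0.11785755733912538
packtop (array([0.49127124, 0.21924992]), array([94.9163208 , 41.62005234]), np.float32(23.623804))
house (array([ 0.55187439, -0.19348102]), array([409.53335571, 307.66696167]), np.float32(88.05385))
```

View pics/c1.png

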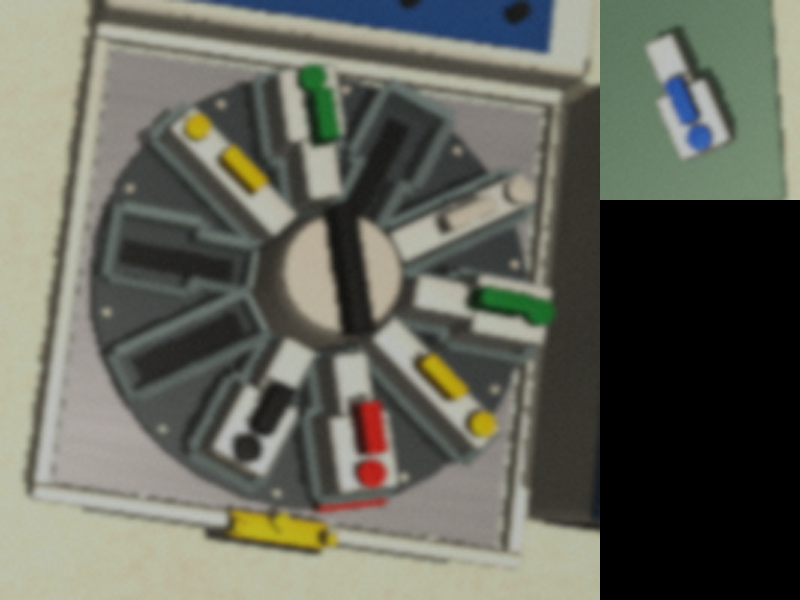

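Rotor starts about 14° before the home position, with the stainer's yaw about -8°. I'm moving above the hub, jaws across the bar.

{"name": "move_arm", "arguments": {
  "commands": [
    [[0,0,0.024],[0.0155,-0.0346,0.002],1],
    [[0,0,0.024],[0.0155,-0.0346,0.002],1],
    [[0,0,0.024],[0.0155,-0.0346,0.002],1],
    [[0,0,0.024],[0.0155,-0.0346,0.002],1],
    [[0,0,0.024],[0.0155,-0.0346,0.002],1],
    [[0,0,0.024],[0.0155,-0.0346,0.002],1],
    [[0,0,0.024],[0.0155,-0.0346,0.002],1],
    [[0,0,0.024],[0.0155,-0.0346,0.002],1],
    [[0,0,0.024],[0.0155,-0.0346,0.002],1],
    [[0,0,0.024],[0.0155,-0.0346,0.002],1]
  ],
  "squeeze": 50
}}

```text
t: 1.98
position: [0.4177, 0.2197, 0.2731]
tcp_rot: [0.096, 0.995, 0.0, 0.0]
contact_force: [0.5, 0.0, 0.5]
opening: 0.0886
gripper_force: 0.0
```

{"name": "move_arm", "arguments": {
  "commands": [
    [[0,0,0.024],[0.0155,-0.0346,0.0],1],
    [[0,0,0.024],[0.0155,-0.0346,0.0],1],
    [[0,0,0.024],[0.0155,-0.0346,0.0],1],
    [[0,0,0.024],[0.0155,-0.0346,0.0],1],
    [[0,0,0.024],[0.0155,-0.0346,0.0],1],
    [[0,0,0.024],[0.0155,-0.0346,0.0],1],
    [[0,0,0.024],[0.0155,-0.0346,0.0],1],
    [[0,0,0.024],[0.0155,-0.0346,0.0],1],
    [[0,0,0.024],[0.0155,-0.0346,0.0],1],
    [[0,0,0.024],[0.0155,-0.0346,0.0],1]
  ]
}}

```text
t: 2.82
position: [0.5726, -0.1267, 0.2729]
tcp_rot: [-0.024, 1.0, 0.0, 0.0]
contact_force: [-0.4, 0.7, 0.2]
opening: 0.088
gripper_force: 0.0
```

{"name": "move_arm", "arguments": {
  "commands": [
    [[0,0,0.024],[0.0155,-0.0346,0.0],1],
    [[0,0,0.024],[0.0155,-0.0346,0.0],1],
    [[0,0,0],[0,0,0],1],
    [[0,0,0],[0,0,0],1]
  ]
}}

```text
t: 3.15
position: [0.6031, -0.1969, 0.272]
tcp_rot: [-0.045, 0.999, -0.0, -0.0]
contact_force: [-0.2, 0.7, 0.3]
opening: 0.0883
gripper_force: 0.0
```

```bash
cat > st.py <<'E'
from m import *
from scipy.spatial.transform import Rotation as Ro
s=manip.state();A=Ro.from_quat(s["tcp_rot"]).as_matrix()
print("t",round(float(s["t"]),2),"pos",s["position"].round(4),"z",A[:,2].round(3),"yawx",np.degrees(np.arctan2(A[1,0],A[0,0])).round(2)%180,"q7",s["joint_pos"][6].round(2),"F",s["contact_force"].round(1),"M",s["ft_torque"].round(2),"op",round(float(s["opening"]),4),"gf",round(float(s["gripper_force"]),1))
E
python3 st.py
```

```text
t 3.15 pos [ 0.6031 -0.1969  0.272 ] z [-0.    -0.001 -1.   ] yawx 5.150000000000006 q7 1.63 F [-0.2  0.7  0.3] M [ 0.07 -0.06  0.01] op 0.0883 gf 0.0
```

{"name": "move_arm", "arguments": {
  "commands": [
    [[0,0,0],[0,0.0015,-0.025],1],
    [[0,0,0],[0,0.0015,-0.025],1],
    [[0,0,0],[0,0,-0.02],1],
    [[0,0,0],[0,0,-0.012],1],
    [[0,0,0],[0,0,0],0.3],
    [[0,0,0],[0,0,0],0],
    [[0,0,0],[0,0,0],0],
    [[0,0,0],[0,0,0],0],
    [[0,0,0],[0,0,0],0],
    [[0,0,0],[0,0,0],0]
  ],
  "squeeze": 50
}}

```text
t: 3.98
position: [0.6036, -0.1909, 0.1917]
tcp_rot: [-0.047, 0.999, -0.0, 0.001]
contact_force: [-0.4, 0.0, 0.2]
opening: 0.0501
gripper_force: 0.0
```

```bash
python3 st.py
```

```text
t 3.98 pos [ 0.6036 -0.1909  0.1917] z [ 0.002 -0.    -1.   ] yawx 5.439999999999998 q7 1.58 F [-0.4  0.   0.2] M [0.04 0.02 0.02] op 0.0501 gf 0.0
```

{"name": "move_arm", "arguments": {
  "commands": [
    [[0,0,0],[-0.001,-0.003,0],0],
    [[0,0,0],[0,0,0],0],
    [[0,0,0],[0,0,0],0],
    [[0,0,0],[0,0,0],0],
    [[0,0,0],[0,0,0],0],
    [[0,0,0],[0,0,0],0],
    [[0,0,0],[0,0,0],0],
    [[0,0,0],[0,0,0],0]
  ],
  "squeeze": 55
}}

```text
t: 4.65
position: [0.6023, -0.1955, 0.1907]
tcp_rot: [-0.047, 0.999, -0.001, 0.0]
contact_force: [1.5, -5.2, -1.5]
opening: 0.0155
gripper_force: 55.0
```

```bash
python3 st.py
```

```text
t 4.65 pos [ 0.6023 -0.1955  0.1907] z [ 0.001 -0.002 -1.   ] yawx 5.409999999999997 q7 1.59 F [ 1.5 -5.2 -1.5] M [-1.01 -0.22  0.19] op 0.0155 gf 55.0
```

{"name": "move_arm", "arguments": {
  "commands": [
    [[0,0,-0.08],[0,0,0],0],
    [[0,0,-0.08],[0,0,0],0],
    [[0,0,-0.07],[0,0,0],0],
    [[0,0,0],[0,0,0],0],
    [[0,0,0],[0,0,0],0],
    [[0,0,0],[0,0,0],0]
  ]
}}

```text
t: 5.15
position: [0.6022, -0.1952, 0.1907]
tcp_rot: [0.068, 0.998, -0.001, 0.0]
contact_force: [2.0, -4.6, -1.6]
opening: 0.0154
gripper_force: 55.2
```

```bash
python3 st.py
```

```text
t 5.15 pos [ 0.6022 -0.1952  0.1907] z [ 0.001 -0.001 -1.   ] yawx 172.2 q7 1.41 F [ 2.  -4.6 -1.6] M [-0.95 -0.31 -0.57] op 0.0154 gf 55.2
```

{"name": "move_arm", "arguments": {
  "commands": [
    [[0,0,0],[0,0,0],0.5],
    [[0,0,0],[0,0,0],0.5],
    [[0,0,0],[0,0,0],0.5],
    [[0,0,0],[0,0,0],0.5],
    [[0,0,0],[0,0,0],0.5]
  ]
}}

```text
t: 5.57
position: [0.6022, -0.1929, 0.1908]
tcp_rot: [0.067, 0.998, 0.0, -0.0]
contact_force: [-0.2, 0.5, -0.2]
opening: 0.0439
gripper_force: 0.0
```

```bash
python3 st.py; cat >> m.py <<'E'
def rotor(p):
    C=cloud(p);hsv=cv2.cvtColor(p["image"],cv2.COLOR_BGR2HSV);c=np.array([.603,-.194])
    r=((hsv[...,0]<8)|(hsv[...,0]>172))&(hsv[...,1]>150)&near(C,c,.2)
    o={}
    for n,m in(("plate",r&(C[...,2]<.15)),("tab",r&(C[...,2]>.15))):
        d=C[m][:,:2].mean(0)-c if m.sum()>3 else [0,0]; o[n]=(int(m.sum()),round(float(np.degrees(np.arctan2(d[1],d[0]))%360),1))
    return o
E
python3 -c "
from m import *
p=manip.snapshot('top');cv2.imwrite('pics/r1.png',p['image']);print(rotor(p))"
```

```text
t 5.57 pos [ 0.6022 -0.1929  0.1908] z [-0.     0.001 -1.   ] yawx 172.35 q7 1.41 F [-0.2  0.5 -0.2] M [ 0.    0.01 -0.03] op 0.0439 gf 0.0
{'plate': (20, 170.5), 'tab': (183, 170.7)}
```

View pics/r1.png

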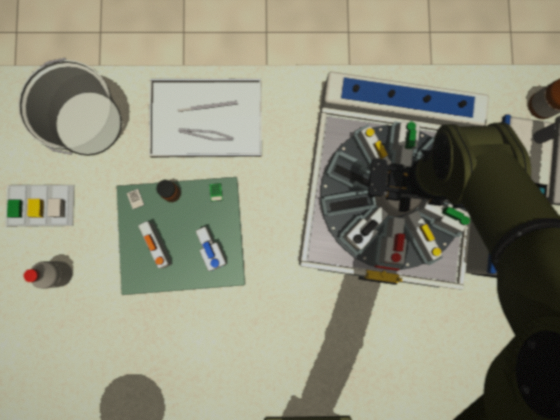

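{"name": "move_arm", "arguments": {
  "commands": [
    [[0,0,-0.019],[0,-0.001,0],0.5],
    [[0,0,0],[0,0,0],0],
    [[0,0,0],[0,0,0],0],
    [[0,0,0],[0,0,0],0],
    [[0,0,0],[0,0,0],0],
    [[0,0,0],[0,0,0],0],
    [[0,0,0],[0,0,0],0],
    [[0,0,0],[0,0,0],0]
  ],
  "squeeze": 58
}}

```text
t: 6.28
position: [0.6021, -0.1952, 0.1908]
tcp_rot: [0.077, 0.997, -0.0, -0.0]
contact_force: [-0.9, -0.9, -0.5]
opening: 0.0155
gripper_force: 58.0
```

```bash
python3 st.py
```

```text
t 6.28 pos [ 0.6021 -0.1952  0.1908] z [-0. -0. -1.] yawx 171.17 q7 1.4 F [-0.9 -0.9 -0.5] M [-0.2  -0.    0.01] op 0.0155 gf 58.0
```

{"name": "move_arm", "arguments": {
  "commands": [
    [[0,0,-0.0785],[0,0,0],0],
    [[0,0,-0.0785],[0,0,0],0],
    [[0,0,-0.0785],[0,0,0],0],
    [[0,0,-0.0785],[0,0,0],0],
    [[0,0,-0.0785],[0,0,0],0],
    [[0,0,-0.0785],[0,0,0],0],
    [[0,0,-0.0785],[0,0,0],0],
    [[0,0,-0.0785],[0,0,0],0],
    [[0,0,0],[0,0,0],0],
    [[0,0,0],[0,0,0],0]
  ]
}}

```text
t: 7.12
position: [0.6025, -0.1944, 0.1907]
tcp_rot: [0.38, 0.925, 0.0, 0.0]
contact_force: [1.8, -0.5, -1.2]
opening: 0.0153
gripper_force: 58.0
```

```bash
python3 st.py
```

```text
t 7.12 pos [ 0.6025 -0.1944  0.1907] z [ 0.001  0.    -1.   ] yawx 135.34 q7 0.92 F [ 1.8 -0.5 -1.2] M [-0.01 -0.19 -0.07] op 0.0153 gf 58.0
```

{"name": "move_arm", "arguments": {
  "commands": [
    [[0,0,0],[0,0,0],0.5],
    [[0,0,0],[0,0,0],0.5],
    [[0,0,0],[0,0,0],0.5],
    [[0,0,0],[0,0,0],0.5],
    [[0,0,0],[0,0,0],0.5],
    [[0,0,0],[0,0,0],0.5]
  ]
}}

```text
t: 7.62
position: [0.6021, -0.1948, 0.1908]
tcp_rot: [0.381, 0.925, 0.0, -0.0]
contact_force: [-0.7, 0.1, -0.3]
opening: 0.0439
gripper_force: 0.0
```

```bash
python3 st.py
python3 -c "
from m import *
p=manip.snapshot('top');print(rotor(p))"
```

```text
t 7.62 pos [ 0.6021 -0.1948  0.1908] z [ 0.  0. -1.] yawx 135.21 q7 0.92 F [-0.7  0.1 -0.3] M [-0.01 -0.02  0.02] op 0.0439 gf 0.0
{'plate': (56, 134.8), 'tab': (155, 135.1)}
```

Clean click: bay 2 is at the gate, with almost no residual torque. Continuing.

{"name": "move_arm", "arguments": {
  "commands": [
    [[0,0,0],[0,0,0],0],
    [[0,0,0],[0,0,0],0],
    [[0,0,0],[0,0,0],0],
    [[0,0,0],[0,0,0],0],
    [[0,0,0],[0,0,0],0],
    [[0,0,0],[0,0,0],0],
    [[0,0,0],[0,0,0],0]
  ]
}}

```text
t: 8.25
position: [0.6025, -0.1944, 0.1908]
tcp_rot: [0.381, 0.925, 0.0, 0.0]
contact_force: [0.8, 0.5, -0.7]
opening: 0.0153
gripper_force: 58.0
```

{"name": "move_arm", "arguments": {
  "commands": [
    [[0,0,-0.0785],[0,0,0],0],
    [[0,0,-0.0785],[0,0,0],0],
    [[0,0,-0.0785],[0,0,0],0],
    [[0,0,-0.0785],[0,0,0],0],
    [[0,0,-0.0785],[0,0,0],0],
    [[0,0,-0.0785],[0,0,0],0],
    [[0,0,-0.0785],[0,0,0],0],
    [[0,0,-0.0785],[0,0,0],0],
    [[0,0,0],[0,0,0],0],
    [[0,0,0],[0,0,0],0]
  ]
}}

```text
t: 9.08
position: [0.6032, -0.1941, 0.1908]
tcp_rot: [0.647, 0.763, 0.001, 0.001]
contact_force: [5.4, 1.4, -2.8]
opening: 0.0158
gripper_force: 58.0
```

{"name": "move_arm", "arguments": {
  "commands": [
    [[0,0,0],[0,0,0],0.5],
    [[0,0,0],[0,0,0],0.5],
    [[0,0,0],[0,0,0],0.5],
    [[0,0,0],[0,0,0],0.5],
    [[0,0,0],[0,0,0],0.5],
    [[0,0,0],[0,0,0],0.5]
  ]
}}

```text
t: 9.58
position: [0.6019, -0.195, 0.1908]
tcp_rot: [0.648, 0.762, -0.0, -0.0]
contact_force: [1.0, -0.5, 0.0]
opening: 0.0439
gripper_force: 0.0
```

```bash
python3 st.py
python3 -c "
from m import *
p=manip.snapshot('top');print(rotor(p))"
```

```text
t 9.58 pos [ 0.6019 -0.195   0.1908] z [-0. -0. -1.] yawx 99.22 q7 0.45 F [ 1.  -0.5  0. ] M [-0.06  0.02  0.03] op 0.0439 gf 0.0
{'plate': (64, 99.1), 'tab': (169, 99.5)}
```

{"name": "move_arm", "arguments": {
  "commands": [
    [[0,0,0],[0,0,0],0],
    [[0,0,0],[0,0,0],0],
    [[0,0,0],[0,0,0],0],
    [[0,0,0],[0,0,0],0],
    [[0,0,0],[0,0,0],0],
    [[0,0,0],[0,0,0],0],
    [[0,0,0],[0,0,0],0]
  ]
}}

```text
t: 10.22
position: [0.6034, -0.1946, 0.1908]
tcp_rot: [0.648, 0.762, 0.001, 0.001]
contact_force: [4.5, 0.1, -3.1]
opening: 0.0156
gripper_force: 58.0
```

{"name": "move_arm", "arguments": {
  "commands": [
    [[0,0,-0.0785],[0,0,0],0],
    [[0,0,-0.0785],[0,0,0],0],
    [[0,0,-0.0785],[0,0,0],0],
    [[0,0,-0.0785],[0,0,0],0],
    [[0,0,-0.0785],[0,0,0],0],
    [[0,0,-0.0785],[0,0,0],0],
    [[0,0,-0.0785],[0,0,0],0],
    [[0,0,-0.0785],[0,0,0],0],
    [[0,0,0],[0,0,0],0],
    [[0,0,0],[0,0,0],0]
  ]
}}

```text
t: 11.05
position: [0.6039, -0.1947, 0.1909]
tcp_rot: [0.851, 0.524, 0.001, 0.001]
contact_force: [5.3, -0.3, -3.4]
opening: 0.0157
gripper_force: 58.0
```

{"name": "move_arm", "arguments": {
  "commands": [
    [[0,0,0],[0,0,0],0.5],
    [[0,0,0],[0,0,0],0.5],
    [[0,0,0],[0,0,0],0.5],
    [[0,0,0],[0,0,0],0.5],
    [[0,0,0],[0,0,0],0.5],
    [[0,0,0],[0,0,0],0.5]
  ]
}}

```text
t: 11.55
position: [0.6019, -0.1949, 0.1908]
tcp_rot: [0.852, 0.524, -0.0, -0.0]
contact_force: [-1.0, 0.6, 0.8]
opening: 0.0443
gripper_force: 0.0
```

```bash
python3 st.py
python3 -c "
from m import *
p=manip.snapshot('top');print(rotor(p))"
```

```text
t 11.55 pos [ 0.6019 -0.1949  0.1908] z [-0.  0. -1.] yawx 63.23 q7 -0.01 F [-1.   0.6  0.8] M [-0.07  0.03 -0.08] op 0.0443 gf 0.0
{'plate': (35, 63.9), 'tab': (183, 63.8)}
```

{"name": "move_arm", "arguments": {
  "commands": [
    [[0,0,0],[0.001,0,0],0],
    [[0,0,0],[0,0,0],0],
    [[0,0,0],[0,0,0],0],
    [[0,0,0],[0,0,0],0],
    [[0,0,0],[0,0,0],0],
    [[0,0,0],[0,0,0],0],
    [[0,0,0],[0,0,0],0]
  ]
}}

```text
t: 12.18
position: [0.6037, -0.1951, 0.1908]
tcp_rot: [0.852, 0.524, 0.0, 0.001]
contact_force: [2.7, -0.6, -2.4]
opening: 0.0157
gripper_force: 58.0
```

{"name": "move_arm", "arguments": {
  "commands": [
    [[0,0,-0.0785],[0,0,0],0],
    [[0,0,-0.0785],[0,0,0],0],
    [[0,0,-0.0785],[0,0,0],0],
    [[0,0,-0.0785],[0,0,0],0],
    [[0,0,-0.0785],[0,0,0],0],
    [[0,0,-0.0785],[0,0,0],0],
    [[0,0,-0.0785],[0,0,0],0],
    [[0,0,-0.0785],[0,0,0],0],
    [[0,0,0],[0,0,0],0],
    [[0,0,0],[0,0,0],0]
  ]
}}

```text
t: 13.02
position: [0.6039, -0.1953, 0.1908]
tcp_rot: [0.972, 0.237, 0.001, 0.001]
contact_force: [4.0, -1.9, -3.1]
opening: 0.0158
gripper_force: 58.0
```

```bash
python3 st.py
```

```text
t 13.02 pos [ 0.6039 -0.1953  0.1908] z [ 0.002 -0.001 -1.   ] yawx 27.38 q7 -0.48 F [ 4.  -1.9 -3.1] M [-0.48 -0.58 -0.05] op 0.0158 gf 58.0
```

{"name": "move_arm", "arguments": {
  "commands": [
    [[0,0,0],[0,0,0],1],
    [[0,0,0],[0,0,0],1],
    [[0,0,0],[0,0,0],1],
    [[0,0,0],[0,0,0],1],
    [[0,0,0],[0,0,0],1],
    [[0,0,0],[0,0,0],1],
    [[0,0,0],[0,0,0.015],1],
    [[0,0,0],[0,0,0.03],1],
    [[0,0,0],[0,0,0.0375],1]
  ]
}}

```text
t: 13.77
position: [0.6015, -0.1938, 0.2719]
tcp_rot: [0.972, 0.236, -0.003, -0.002]
contact_force: [0.5, 0.8, 0.9]
opening: 0.0732
gripper_force: 0.0
```

```bash
python3 st.py
python3 -c "
from m import *
p=manip.snapshot('top');print(rotor(p))"
```

```text
t 13.77 pos [ 0.6015 -0.1938  0.2719] z [-0.006  0.002 -1.   ] yawx 27.27 q7 -0.53 F [0.5 0.8 0.9] M [-0.02  0.12 -0.03] op 0.0732 gf 0.0
{'plate': (0, 0.0), 'tab': (191, 28.0)}
```

Rotor's at 2.513, so bay 5 is at the gate. On to the blue pack.

{"name": "move_arm", "arguments": {
  "commands": [
    [[0,0,-0.0065],[-0.0097,0.0343,0],1],
    [[0,0,-0.0065],[-0.0097,0.0343,0],1],
    [[0,0,-0.0065],[-0.0097,0.0343,0],1],
    [[0,0,-0.0065],[-0.0097,0.0343,0],1],
    [[0,0,-0.0065],[-0.0097,0.0343,0],1],
    [[0,0,-0.0065],[-0.0097,0.0343,0],1],
    [[0,0,-0.0065],[-0.0097,0.0343,0],1],
    [[0,0,-0.0065],[-0.0097,0.0343,0],1],
    [[0,0,-0.0065],[-0.0097,0.0343,0],1],
    [[0,0,-0.0065],[-0.0097,0.0343,0],1]
  ]
}}

```text
t: 14.65
position: [0.5054, 0.1498, 0.2734]
tcp_rot: [0.979, 0.204, 0.0, -0.0]
contact_force: [0.9, 0.5, 0.1]
opening: 0.0879
gripper_force: 0.0
```

{"name": "move_arm", "arguments": {
  "commands": [
    [[0,0,0],[-0.0097,0.0343,-0.01],1],
    [[0,0,0],[-0.0097,0.0343,-0.01],1],
    [[0,0,0],[0,0,-0.035],0.6],
    [[0,0,0],[0,0,-0.035],0.6],
    [[0,0,0],[0,0,-0.035],0.6],
    [[0,0,0],[0,0,0],0.6],
    [[0,0,0],[0,0,0],0.6]
  ]
}}

```text
t: 15.23
position: [0.486, 0.2163, 0.1476]
tcp_rot: [0.979, 0.204, -0.002, 0.0]
contact_force: [0.7, 0.0, 0.2]
opening: 0.0567
gripper_force: 0.0
```

```bash
python3 st.py
python3 -c "
from m import *
p=manip.snapshot('scene');cv2.imwrite('pics/g1.png',cv2.resize(p['image'][130:330,260:540],(800,571)))"
```

```text
t 15.23 pos [0.486  0.2163 0.1476] z [-0.003 -0.001 -1.   ] yawx 23.51 q7 -1.1 F [0.7 0.  0.2] M [ 0.01  0.1  -0.04] op 0.0567 gf 0.0
```

View pics/g1.png

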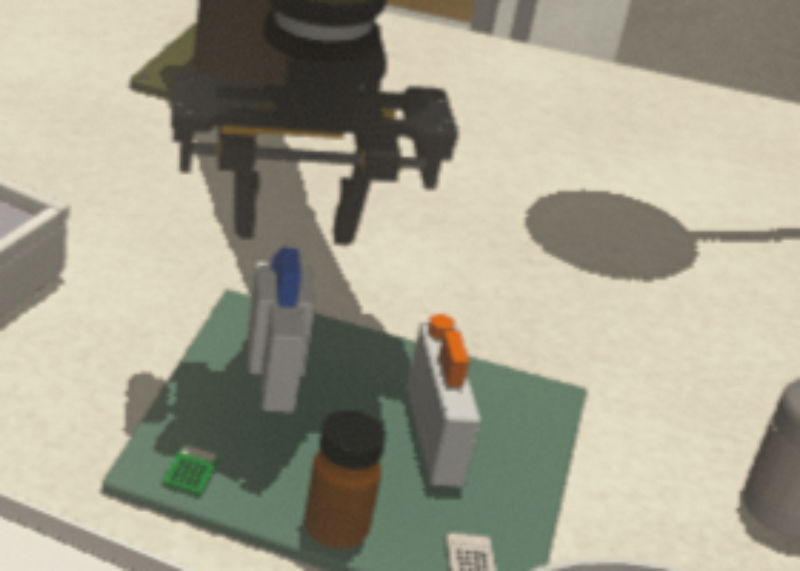

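The open jaws are centred over the blue tab (287,275 in the crop). I'll lower, grip and lift.

{"name": "move_arm", "arguments": {
  "commands": [
    [[0,0,0],[0,0.0005,-0.025],0.5],
    [[0,0,0],[0,0,-0.0175],0.5],
    [[0,0,0],[0,0,-0.006],0.3],
    [[0,0,0],[0,0,0],0.1],
    [[0,0,0],[0,0,0],0],
    [[0,0,0],[0,0,0],0],
    [[0,0,0],[0,0,0],0],
    [[0,0,0],[0,0,0],0],
    [[0,0,0],[0,0,0],0],
    [[0,0,0],[0,0,0],0]
  ],
  "squeeze": 30
}}

```text
t: 16.12
position: [0.4876, 0.2177, 0.1011]
tcp_rot: [0.979, 0.204, 0.001, -0.0]
contact_force: [-0.9, 0.1, 6.9]
opening: 0.0138
gripper_force: 30.0
```

```bash
python3 st.py
```

```text
t 16.12 pos [0.4876 0.2177 0.1011] z [ 0.002  0.001 -1.   ] yawx 23.54 q7 -1.05 F [-0.9  0.1  6.9] M [ 0.08  0.28 -0.  ] op 0.0138 gf 30.0
```

{"name": "move_arm", "arguments": {
  "commands": [
    [[0,0,0],[0,0,0.01],0],
    [[0,0,0],[0,0,0.025],0],
    [[0,0,0],[0,0,0.035],0],
    [[0,0,0],[0,0,0.035],0],
    [[0,0,0],[0,0,0.035],0],
    [[0,0,0],[0,0,0.03],0],
    [[0,0,0],[0,0,0.025],0],
    [[0,0,0],[0,0,0],0]
  ]
}}

```text
t: 16.78
position: [0.4892, 0.2174, 0.3001]
tcp_rot: [0.979, 0.204, 0.005, -0.001]
contact_force: [0.8, 0.3, -2.5]
opening: 0.0136
gripper_force: 30.0
```

```bash
python3 st.py
```

```text
t 16.78 pos [0.4892 0.2174 0.3001] z [ 0.009  0.004 -1.   ] yawx 23.5 q7 -1.24 F [ 0.8  0.3 -2.5] M [-0.02  0.06  0.  ] op 0.0136 gf 30.0
```

{"name": "move_arm", "arguments": {
  "commands": [
    [[0,0,-0.05],[0.0008,-0.033,0],0],
    [[0,0,-0.05],[0.0008,-0.033,0],0],
    [[0,0,-0.05],[0.0008,-0.033,0],0],
    [[0,0,-0.05],[0.0008,-0.033,0],0],
    [[0,0,-0.05],[0.0008,-0.033,0],0],
    [[0,0,-0.05],[0.0008,-0.033,0],0],
    [[0,0,-0.05],[0.0008,-0.033,0],0],
    [[0,0,-0.05],[0.0008,-0.033,0],0],
    [[0,0,-0.05],[0.0008,-0.033,0],0],
    [[0,0,-0.05],[0.0008,-0.033,0],0]
  ]
}}

```text
t: 17.62
position: [0.4936, -0.1139, 0.2943]
tcp_rot: [0.999, -0.046, -0.001, -0.0]
contact_force: [0.8, -0.8, -1.3]
opening: 0.0138
gripper_force: 30.0
```

{"name": "move_arm", "arguments": {
  "commands": [
    [[0,0,-0.035],[0,-0.033,0],0],
    [[0,0,-0.03],[0,-0.032,0],0],
    [[0,0,0],[0,0,0],0],
    [[0,0,0],[0,0,0],0],
    [[0,0,0],[0,0,0],0]
  ]
}}

```text
t: 18.03
position: [0.4941, -0.1767, 0.2941]
tcp_rot: [0.997, -0.077, -0.001, -0.001]
contact_force: [-0.4, 0.2, -1.4]
opening: 0.0134
gripper_force: 30.0
```

```bash
python3 st.py
python3 - <<'E'
from m import *
p=manip.snapshot('top');C=cloud(p);print(rotor(p))
q=manip.snapshot('scene')
v=np.vstack([cv2.resize(p['image'][150:290,310:510],(420,294)),cv2.resize(q['image'][80:220,60:260],(420,294))]);cv2.imwrite('pics/p1.png',v)
k=near(C,[.497,-.178],.08)
for lo,hi in((.26,.285),(.285,.31)):
    kk=k&(C[...,2]>lo)&(C[...,2]<hi);print(lo,kk.sum(),rect(C[kk]) if kk.sum()>5 else '')
for q_ in('pack','pack_grip','bay5'): print(q_,pt(q_,p),pt(q_,q))
E
```

```text
t 18.03 pos [ 0.4941 -0.1767  0.2941] z [-0.002  0.002 -1.   ] yawx 171.18 q7 -0.96 F [-0.4  0.2 -1.4] M [ 0.08  0.18 -0.03] op 0.0134 gf 30.0
{'plate': (0, 0.0), 'tab': (180, 27.9)}
0.26 225 (array([ 0.49817261, -0.17731726]), array([43.18210602, 95.61904144]), np.float32(170.37057))
0.285 53 (array([ 0.47475595, -0.16252319]), array([49.085495  , 16.98885345]), np.float32(31.483028))
pack [(array([404.6, 242.3]), 0.93)] [(array([207.6, 136.7]), 0.68)]
pack_grip [(array([415.4, 238.6]), 0.57)] [(array([200.5,  99.6]), 0.82)]
bay5 [(array([389.3, 237.8]), 0.73), (array([158.1, 244.8]), 0.3)] [(array([201.2, 183.2]), 0.76), (array([410.4, 280.6]), 0.67)]
```

View pics/p1.png

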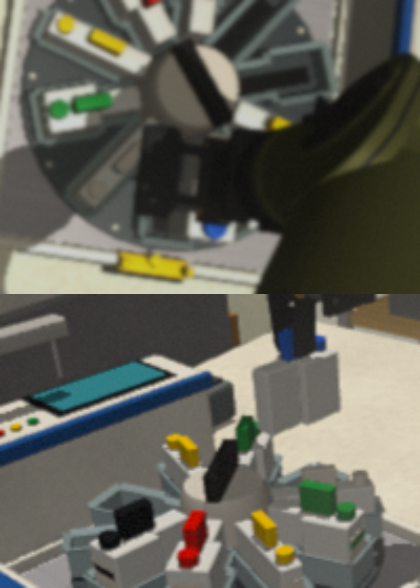

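The pack hangs straight above the bay at the gate, nose to the hub; it needs about 3 mm more in x. I'll lower it in stages.

{"name": "move_arm", "arguments": {
  "commands": [
    [[0,0,0],[0.003,-0.0012,0],0],
    [[0,0,0],[0,0,-0.02],0],
    [[0,0,0],[0,0,-0.02],0],
    [[0,0,0],[0,0,-0.02],0],
    [[0,0,0],[0,0,-0.01],0],
    [[0,0,0],[0,0,0],0],
    [[0,0,0],[0,0,0],0]
  ]
}}

```text
t: 19.02
position: [0.4979, -0.1791, 0.2249]
tcp_rot: [0.997, -0.077, -0.0, 0.0]
contact_force: [-0.4, 0.3, -2.0]
opening: 0.0136
gripper_force: 30.0
```

```bash
python3 st.py
python3 - <<'E'
from m import *
p=manip.snapshot('top');C=cloud(p);print(rotor(p))
k=near(C,[.501,-.178],.06)
kk=k&(C[...,2]>.18)&(C[...,2]<.215);print(kk.sum(),rect(C[kk]),np.median(C[kk][:,2]))
q=manip.snapshot('scene');cv2.imwrite('pics/p2.png',cv2.resize(np.hstack([p['image'][190:290,340:460],q['image'][90:190,150:270]]),(800,333),interpolation=cv2.INTER_CUBIC))
E
```

```text
t 19.02 pos [ 0.4979 -0.1791  0.2249] z [-0. -0. -1.] yawx 171.15 q7 -0.88 F [-0.4  0.3 -2. ] M [0.03 0.14 0.01] op 0.0136 gf 30.0
{'plate': (0, 0.0), 'tab': (182, 28.0)}
212 (array([ 0.50103247, -0.17360265]), array([41.95235825, 95.94543457]), np.float32(179.12032)) 0.20388686819950366
```

View pics/p2.png

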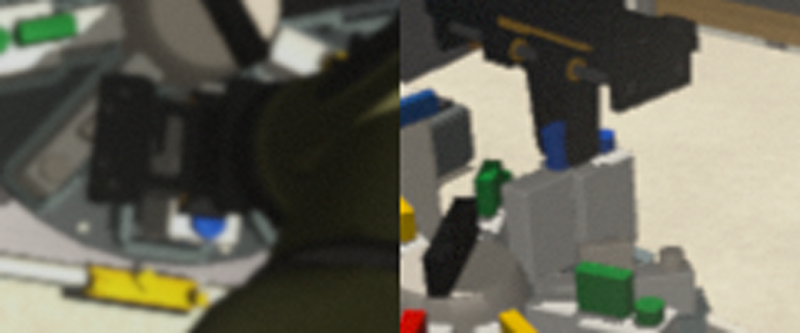

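{"name": "move_arm", "arguments": {
  "commands": [
    [[0,0,0],[-0.0003,0.0005,-0.006],0],
    [[0,0,0],[0,0,-0.005],0],
    [[0,0,0],[0,0,-0.004],0],
    [[0,0,0],[0,0,-0.003],0],
    [[0,0,0],[0,0,0],0],
    [[0,0,0],[0,0,0],0]
  ]
}}

```text
t: 19.62
position: [0.4973, -0.1784, 0.2066]
tcp_rot: [0.997, -0.077, -0.0, -0.0]
contact_force: [0.8, 0.0, -1.2]
opening: 0.0135
gripper_force: 30.0
```

```bash
python3 st.py
```

```text
t 19.62 pos [ 0.4973 -0.1784  0.2066] z [-0.  0. -1.] yawx 171.16 q7 -0.86 F [ 0.8  0.  -1.2] M [-0.02  0.16  0.06] op 0.0135 gf 30.0
```

{"name": "move_arm", "arguments": {
  "commands": [
    [[0,0,0],[0,0,-0.004],0],
    [[0,0,0],[0,0,-0.004],0],
    [[0,0,0],[0,0,-0.004],0],
    [[0,0,0],[0,0,-0.004],0],
    [[0,0,0],[0,0,-0.003],0],
    [[0,0,0],[0,0,0],0]
  ]
}}

```text
t: 20.12
position: [0.497, -0.1782, 0.187]
tcp_rot: [0.997, -0.077, -0.001, -0.0]
contact_force: [-1.0, -0.3, -1.4]
opening: 0.0135
gripper_force: 30.0
```

```bash
python3 st.py
```

```text
t 20.12 pos [ 0.497  -0.1782  0.187 ] z [-0.001  0.    -1.   ] yawx 171.17 q7 -0.83 F [-1.  -0.3 -1.4] M [-0.02  0.15 -0.07] op 0.0135 gf 30.0
```

{"name": "move_arm", "arguments": {
  "commands": [
    [[0,0,0],[0,0,-0.002],0],
    [[0,0,0],[0,0,-0.002],0],
    [[0,0,0],[0,0,-0.0015],0],
    [[0,0,0],[0,0,-0.001],0],
    [[0,0,0],[0,0,0],0],
    [[0,0,0],[0,0,0],0]
  ]
}}

```text
t: 20.62
position: [0.4974, -0.1784, 0.1813]
tcp_rot: [0.997, -0.077, 0.0, 0.0]
contact_force: [-0.1, 0.5, -1.1]
opening: 0.0137
gripper_force: 30.0
```

```bash
python3 st.py
```

```text
t 20.62 pos [ 0.4974 -0.1784  0.1813] z [ 0. -0. -1.] yawx 171.17 q7 -0.83 F [-0.1  0.5 -1.1] M [0.05 0.15 0.03] op 0.0137 gf 30.0
```

{"name": "move_arm", "arguments": {
  "commands": [
    [[0,0,0],[0,0,-0.001],0],
    [[0,0,0],[0,0,-0.001],0],
    [[0,0,0],[0,0,-0.001],0],
    [[0,0,0],[0,0,0],0],
    [[0,0,0],[0,0,0],0]
  ]
}}

```text
t: 21.03
position: [0.4973, -0.1785, 0.1791]
tcp_rot: [0.997, -0.077, 0.0, -0.0]
contact_force: [-1.3, 0.6, 6.5]
opening: 0.0137
gripper_force: 30.0
```

```bash
python3 st.py
```

```text
t 21.03 pos [ 0.4973 -0.1785  0.1791] z [ 0.001  0.    -1.   ] yawx 171.15 q7 -0.82 F [-1.3  0.6  6.5] M [ 0.22  0.57 -0.03] op 0.0137 gf 30.0
```

It's on the floor at the expected height. Now to release with a small opening and lift straight up.

{"name": "move_arm", "arguments": {
  "commands": [
    [[0,0,0],[0,0,0],0.33],
    [[0,0,0],[0,0,0],0.33],
    [[0,0,0],[0,0,0],0.33],
    [[0,0,0],[0,0,0],0.33],
    [[0,0,0],[0,0,0.005],0.33],
    [[0,0,0],[0,0,0.015],0.33],
    [[0,0,0],[0,0,0.03],0.33],
    [[0,0,0],[0,0,0.035],0.33],
    [[0,0,0],[0,0,0.035],0.33]
  ]
}}

```text
t: 21.78
position: [0.4968, -0.1784, 0.2995]
tcp_rot: [0.997, -0.077, -0.001, 0.0]
contact_force: [0.9, -0.0, 0.3]
opening: 0.0291
gripper_force: 0.0
```

{"name": "move_arm", "arguments": {
  "commands": [
    [[0,0,0],[-0.02,0.035,0],0.33],
    [[0,0,0],[-0.01,0.035,0],0.33],
    [[0,0,0],[-0.005,0.04,0],0.33],
    [[0,0,0],[0,0.04,0],0.33],
    [[0,0,0],[0,0.04,0],0.33],
    [[0,0,0],[0,0.04,0],0.33],
    [[0,0,0],[0,0.04,0],0.33],
    [[0,0,0],[0,0.03,0],0.33],
    [[0,0,0],[0,0,0],0.33],
    [[0,0,0],[0,0,0],0.33]
  ]
}}

```text
t: 22.62
position: [0.4622, 0.1234, 0.2982]
tcp_rot: [0.997, -0.075, -0.0, 0.0]
contact_force: [0.3, -0.6, 0.0]
opening: 0.0293
gripper_force: 0.0
```

```bash
python3 st.py
python3 - <<'E'
from m import *
p=manip.snapshot('top');C=cloud(p);print(rotor(p),bar(p))
k=near(C,[.501,-.178],.06)
kk=k&(C[...,2]>.15)&(C[...,2]<.168);print(kk.sum(),rect(C[kk]),np.median(C[kk][:,2]))
kk=k&(C[...,2]>.185);print(kk.sum(),rect(C[kk]),np.median(C[kk][:,2]))
q=manip.snapshot('scene');cv2.imwrite('pics/f1.png',np.vstack([cv2.resize(p['image'][110:290,310:490],(400,400)),cv2.resize(p['image'],(400,200))]))
E
```

```text
t 22.62 pos [0.4622 0.1234 0.2982] z [-0. -0. -1.] yawx 171.42 q7 -1.5 F [ 0.3 -0.6  0. ] M [-0.01  0.19 -0.01] op 0.0293 gf 0.0
{'plate': (0, 0.0), 'tab': (179, 28.0)} (array([ 0.60266278, -0.19376692]), array([89.21831512, 16.12618446]), np.float32(26.275028))
803 (array([ 0.51037616, -0.18104993]), array([107.43826294, 103.77153015]), np.float32(32.959785)) 0.15954117846675167
143 (array([ 0.49859106, -0.20285254]), array([34.83585739, 70.58740997]), np.float32(95.51584)) 0.19001905381990697
```

View pics/f1.png

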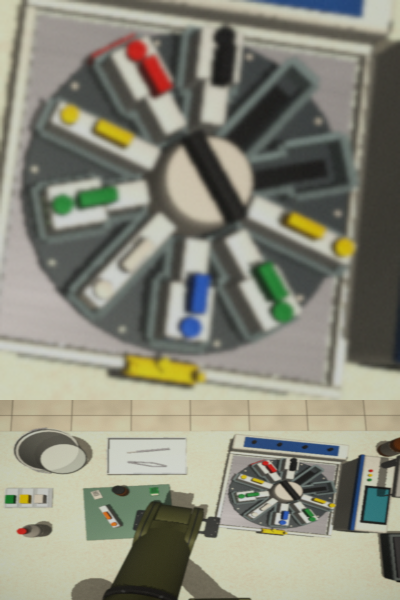

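The blue pack sits in bay 5 at the yellow gate, cap at (190,326) in the crop. Its tab top is at 190 mm and body top at 160 mm, so it is fully home. The rotor is in its click.

```bash
python3 -c "
from station import manip
print(manip.job_done())"
```

```text
the job is handed in; nothing more can be done
None
```

The rotor was turned clockwise click by click until bay five stood at the gate; the blue-tabbed pack now sits fully home there, nose to the hub, released. I handed the job in at about 23 s (limit 72 s); no verdict was returned.

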